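# Morning stop check on the polishing lathe

### The arm

A 6-joint arm with a two-finger parallel gripper is mounted at the origin on a cart in front of the work surface, level with it; the furniture and walls round the work are solid. World frame = base frame: x ahead of the robot, y to its left, z up, the work surface at z = 0. Lengths are in m, angles in degrees, forces in N, time in s.
With the tool pointing down it reaches from about 0.35 to 0.875 m from the base axis. Payload 4.2 kg.
Tool frame: the origin (TCP) lies midway between the tips of the shut fingers; the grasp point (between the pads) lies 19 mm behind it; z points along the fingers, y is the line along which they close (so a half turn about z gives the same grasp; the last joint's range is limited). The gripper opens to 87 mm and grips with 3 to 60 N. Pads are 19 mm wide; open, the fingers measure 117 mm over their backs; the gripper's body (75 mm by 190 mm) begins 51 mm behind the grasp point.
Start: joints at [79.16, 22.042, 0.453, 0, -68.411, -14.817], TCP at [0.271, 0.563, 0.223] pointing down, gripper open.
Joint ranges: [-179.83, 179.83], [-69.29, 118.12], [-61.27, 80.66], [-181.25, 117.63], [-171.15, -9.14], [-177.46, 177.46]. Speed limits (degrees/s): [159.86, 159.86, 180, 180, 180, 180].

### API

Orientations are given as a 3x3 rotation matrix whose columns are the frame's x, y, z axes.
In Python, from station import r, cams gives the robot as it stands.
- The arm moves only by the tool play_rows, never from a script. Its argument "commands" is text: rows parted by semicolons, each of 6 numbers parted by spaces: the shift along the world's x, y, z normalised to -1 to 1, where 1 is 30 mm, then the turn, a rotation vector about the world's x, y, z normalised to -1 to 1, where 1 is 0.15 rad. A call has 1 to 20 rows; each row shifts and turns the commanded pose from where the row before left it; what a row does not reach is not made up. A row lasts 1/10 s, in which the tool goes at most 50 mm and 8.59 degrees, less where a joint would pass 70% of its speed; a pose out of reach is approached as far as the arm can. A call with a number of a shift or a turn outside -1 to 1 is refused whole. A call with a gripper value outside its range is refused whole. "grip" is the finger opening in mm, from 0 to 87, set as the call begins (left out, the last holds). The fingers move at their own pace and stop on an object; the grip force is fixed at half the most. Time passes only in rows, so rows that do not move let the fingers close. It gives the time, the measured TCP pose, the force, the opening and the grip force at its end, in the units of the state.
- r.sense(): the state, without advancing time (a new reading comes with each control period).
- cams.capture(name): name is "scene" or "top"; returns (picture, depth): 400x640x3 uint8, blue, green, red; 400x640 float32, m along the optical axis (not along the pixel's ray), 0 where there is no reading.
- cams.camera_info(name): a dict with "mtx" (3x3 intrinsics, pixels), "k1" (the pictures are not rectified: a ray, as slopes to the right and down, at radius r is drawn at 1 + k1 r^2 times it, then the intrinsics apply), "R" (3x3) and "t" (3): a world point X has camera coordinates R X + t. Camera axes: x right, y down, z forward; pixel columns grow to the right and rows downward; lengths in m; the calibration is good to about 2 mm. A picture is of the moment at which its call begins. camera_info takes no time and is no camera call.
- r.finish_job(): hands the job in; it is judged then, once.
The state is a dict: "time_s": time; "joints": joint angles; "joint_velocities": joint speeds; "effort": joint torques, N m; "tcp_pos": TCP position; "ee_rot": TCP orientation; "wrist_force": force on the tool from outside, world axes, zero at the start; "moment": the same for the moment, N m; "gripper_width": opening from 0.0 (shut) to 1.0 (fully open); "gripper_force": force on a finger pad.
Only numpy, scipy, OpenCV 4.12 (cv2) and the standard library are available. Lean on these libraries where they do the work, as an engineer would, in place of code of your own. Each camera call takes 0.05 s, during which the arm holds its last target. There are 200 camera calls.

### The job

Do the morning stop check on the bench polishing lathe: with a fingertip press the three-lobed mushroom stop button fully in and take the hand right off it for a moment, so that it is seen to stay latched in by itself; then push one of its lobes round clockwise (seen from above) until the button springs out, and let it swing back. Finally press the small round reset button beside it fully in and let it go, so that the lathe is ready for use. Only press and push: grip and pick up nothing, leave the speed knob as it is set and do not disturb the things lying around.

Things in the scene. Friction and masses are not known exactly. Their poses are not given: they have to be found in the camera images.
- lathe: grey bench polishing lathe, fixed. Origin on the bench under it; x to its back, y to its left. Base x -128 to 87, y +-125 mm; control panel top z = 51. Behind it the motor along y (front x = -8, top z = 145) with a wheel at each end (|y| 150 to 215, radius 44). On the panel at x = -80: stop button y = 60, reset button y = -30, speed knob y = -85
- stop_top (a point): centre of the top of the stop button, on its vertical axis, 87 mm above the bench when out; moves with it. Black head: dome 37 mm across, 19 mm high, with three round lobes 18 mm across and 15.5 mm high, centres 19.5 mm from the axis, 120 deg apart, undersides level with the dome's. Below it a 24 mm stem and a grey bezel, 39 mm across, top 56 mm above the bench
- stop_lobe (a point): centre of the stop head's lobe that faces the lathe's front edge (the robot side) when the head is not turned: 19.5 mm from the axis, 11.5 mm below stop_top. Moves with the head
- reset_top (a point): centre of the top of the reset button, a plain round black button 22 mm across in a low grey housing, pressed straight down, springs back when let go
- stop_press (a joint): stop button pressed straight down, m: 0 out, latches beyond 0.0078, rests at 0.0075 when latched, hard end at 0.0105. 2 N starts it, about 4 N on the way and about 4.6 N at the end. When released from the latch it springs up to 0 by itself
- stop_turn (a joint): stop head turned clockwise seen from above, rad: 0 at rest, hard end at 0.80. A latched button is let go at about 0.6; a spring turns the head back to 0 when it is let go. Needs 0.01 to 0.06 N m (up to about 3 N on a lobe)
- reset (a joint): reset button pressed down, m: 0 out, hard end at 0.006, 4 N there; springs back
- speed_mark (a point): point 10 mm off the axis on the pointer line of the speed knob (black, fluted, 31 mm across, 16 mm high, right end of the panel), which stays as it is set; not to be turned
- wax_tin: round blue tin of pink wax, 69 mm across, 25 mm high, on the bench left of the lathe's base; loose, origin at the centre of its underside
- die_block: beige stone block, 51x56x27 mm, on the bench right of the lathe's base; loose, origin at the centre of its underside
- crown: small waxed tooth crown, 13x15x23 mm high, standing loose on the control panel behind the gap between stop and reset button; loose, origin at the centre of its underside
- marker_pen: red and white pen, 124 mm long, 15 mm high, lying crosswise on the bench in front of the lathe's base; loose, origin at the centre of its underside
- study_model: pale blue plaster model of a jaw, 84x75x39 mm, on the bench at the left; loose, origin at the centre of its underside
- caliper: vernier caliper, 75x190x9 mm, lying on the bench at the far left; loose, origin at the centre of its underside
- burs_case: flat blue tin case, 70x111x25 mm, on the bench at the far right; loose, origin at the centre of its underside

How it is judged:
By the outcome, as a careful person would: the job done as asked, in the order asked, and still so for the second after the job is handed in, with the robot touching nothing.
It also fails if it takes over 48 s, if anything falls off the work surface, if the arm or the gripper's body presses on something with over 40 N, if the wrist force passes 120 N, or if a joint passes its speed limit or range.

## Working session

There is one attempt and no reset: what is moved stays moved. The work goes in short steps, Python scripts to look and compute and a tool call to move; the robot and the scene stay as the last step left them, time stands still between calls to the robot, and variables do not carry over. Pictures are saved under pics/ and viewed, at most 10 in all, crops included, and the job is handed in when it is done.

Besides the shell and the picture viewer there is one more tool, called after "Call:" by a JSON object that holds its "fn" and its "kwargs". play_rows: Moves the arm, as the interface text tells. Scaled input: -1 to 1 covers 30 mm each way for a shift and 0.15 rad each way for a turn. Its arguments: {"type":"object","properties":{"commands":{"type":"string"},"grip":{"type":"number"}},"required":["commands"]}

```bash
mkdir -p pics; ls; cat > h.py <<'E'
import numpy as np, cv2
from station import r, cams
def world(name,u,v,d=None,z=None):
    c=cams.camera_info(name);K=np.array(c["mtx"]);R=np.array(c["R"]);t=np.array(c["t"])
    p=cv2.undistortPoints(np.array([[[u,v]]],float),K,np.array([c["k1"],0,0,0,0.]))[0,0]
    ray=R.T@np.array([p[0],p[1],1]);o=-R.T@t
    s=d if d is not None else (z-o[2])/ray[2]
    return o+s*ray
E
python3 - <<'E'
from h import *
print(r.sense())
for n in("scene","top"):
    p,d=cams.capture(n);cv2.imwrite(f"pics/{n}0.png",p);np.save(f"{n}0.npy",d)
    c=cams.camera_info(n);print(n,-np.array(c["R"]).T@c["t"],c["k1"],c["mtx"])
E
```

```text
pics
{'time_s': 0.0, 'joints': array([ 7.91590193e+01,  2.20903288e+01,  3.80247404e-01, -2.95948547e-02,
       -6.84097112e+01, -1.48161468e+01]), 'joint_velocities': array([-0.01257928, -0.09749057, -0.0219301 ,  0.04976959,  0.09216319,
       -0.0708744 ]), 'effort': array([-4.23737504e-05, -3.90672719e+01,  1.87409037e+01,  4.21993196e+00,
        1.11292457e-02, -1.95305793e-04]), 'tcp_pos': array([0.2703403 , 0.56284868, 0.22146577]), 'ee_rot': array([[ 9.01318763e-01, -4.33155560e-01, -8.64947845e-04],
       [-4.33156418e-01, -9.01316628e-01, -1.96307997e-03],
       [ 7.07271304e-05,  2.14401852e-03, -9.99997699e-01]]), 'wrist_force': array([-0.23242873,  0.21339286, -0.21568216]), 'moment': array([ 0.00084384, -0.01532834, -0.02729345]), 'gripper_force': 0.0, 'gripper_width': 0.9992322379678236}
scene [-0.02779856 -0.79440195  0.72713893] -0.028764878200961803 [[379.58723364   0.         319.07055544]
 [  0.         379.58723364 198.09425552]
 [  0.           0.           1.        ]]
top [0.28742953 0.03881112 1.45678597] -0.05153554449688686 [[485.88568529   0.         322.76107265]
 [  0.         485.88568529 199.46409023]
 [  0.           0.           1.        ]]
```

View pics/top0.png

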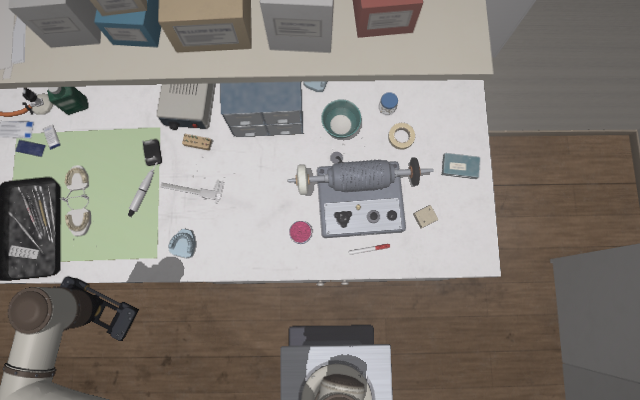

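View pics/scene0.png

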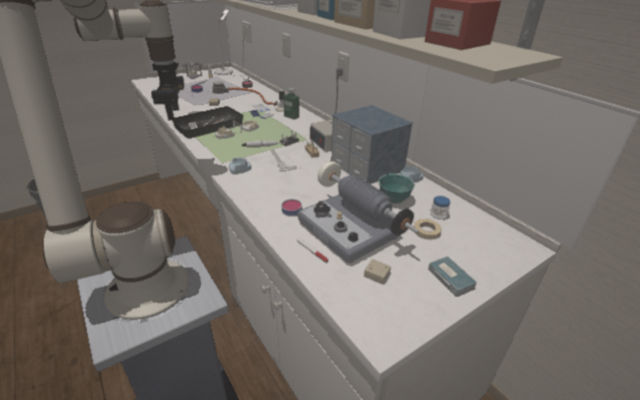

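The top view shows the lathe panel at about (360,217), with the stop at (343,218), reset at (373,216) and knob at (392,216). The arm starts at the far left. Next I'll enlarge the panel.

```bash
python3 - <<'E'
from h import *
p=cv2.imread("pics/top0.png")[150:260,280:440]
a=cv2.resize(p,None,fx=5,fy=5,interpolation=cv2.INTER_CUBIC);cv2.imwrite("pics/topc.png",a)
p=cv2.imread("pics/scene0.png")[165:265,280:430]
cv2.imwrite("pics/scc.png",cv2.resize(p,None,fx=5.3,fy=5.3,interpolation=cv2.INTER_CUBIC))
d=np.load("top0.npy")
for u,v in((343,218),(373,216),(392,216),(360,225),(330,100),(358,207)): print(u,v,world("top",u,v,d=d[v,u]).round(4))
E
```

```text
343 218 [ 0.5104 -0.0267  0.0816]
373 216 [ 0.5164 -0.1141  0.0712]
392 216 [ 0.5159 -0.1696  0.0686]
360 225 [ 0.4934 -0.0771  0.0538]
330 100 [ 9.069e-01  9.000e-04 -1.600e-03]
358 207 [ 0.543  -0.0713  0.075 ]
```

View pics/topc.png

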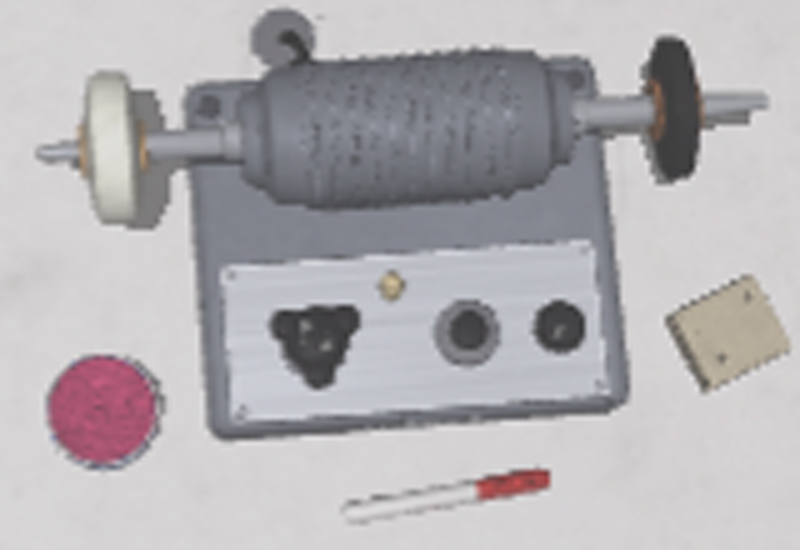

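View pics/scc.png

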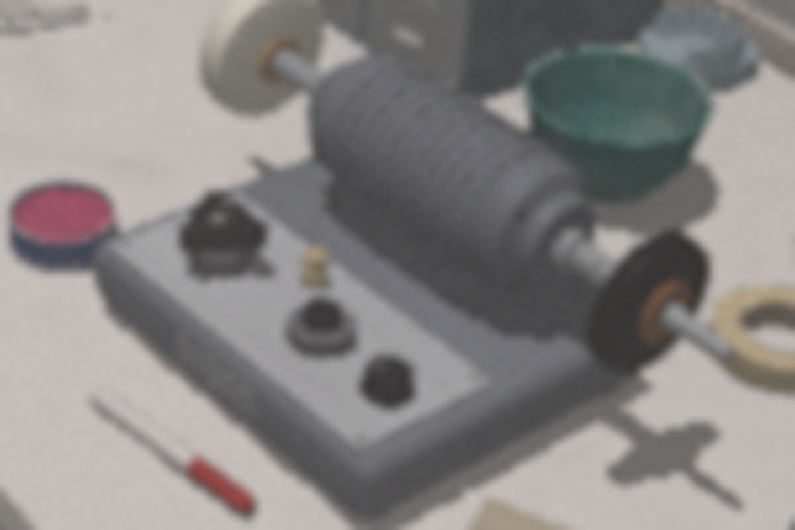

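The crops show:
- **Stop:** dome at crop (317,338), lobes at (287,322), (344,318) and front (319,375), so one lobe faces the robot.
- **Others:** reset top at (468,329), knob at (559,326), crown at (391,285).
- **Yaw:** the lathe is turned a few degrees.

```bash
python3 - <<'E'
from h import *
f=lambda u,v,z:world("top",280+(u+.5)/5-.5,150+(v+.5)/5-.5,z=z)
g=lambda u,v,z:world("scene",280+(u+.5)/5.3-.5,165+(v+.5)/5.3-.5,z=z)
L=dict(lobeL=(287,322,.0835),lobeR=(344,318,.0835),lobeF=(319,377,.0835),reset=(468,329,.071),knob=(559,326,.067),crown=(391,285,.074),pFL=(241,412,.051),pFR=(600,386,.051),pBL=(231,273,.051),pBR=(585,252,.051))
W={k:f(*v) for k,v in L.items()}
for k,v in W.items(): print(k,v.round(4))
c=(W["lobeL"]+W["lobeR"]+W["lobeF"])/3
print("stop",c, [np.hypot(*(W[k]-c)[:2]) for k in("lobeL","lobeR","lobeF")])
s=c-W["knob"];print("stop-knob",np.hypot(*s[:2]),np.degrees(np.arctan2(-s[0],s[1])))
for a,b in(("pFL","pFR"),("pBL","pBR")):
  s=W[a]-W[b];print(np.degrees(np.arctan2(-s[0],s[1])),np.hypot(*s[:2]))
print("scene: stop",g(217,200,.087),"reset",g(323,312,.071),"knob",g(388,365,.067))
# fit lathe pose with known coords
M=np.array([[-80,60],[-80,-30],[-80,-85]])/1e3;P=np.array([c[:2],W["reset"][:2],W["knob"][:2]])
A,B=M-M.mean(0),P-P.mean(0);th=np.arctan2((A[:,0]*B[:,1]-A[:,1]*B[:,0]).sum(),(A*B).sum())
R=np.array([[np.cos(th),-np.sin(th)],[np.sin(th),np.cos(th)]]);o=P.mean(0)-R@M.mean(0)
print("yaw",np.degrees(th),"o",o,"pred",(M@R.T+o).round(4),(P).round(4))
d=np.load("top0.npy")
for u,v in((373,215),(373,216),(374,216),(343,217),(343,216)): print(world("top",u,v,d=d[v,u]).round(4))
E
```

```text
lobeL [ 0.522  -0.0097  0.0835]
lobeR [ 0.5238 -0.0425  0.0835]
lobeF [ 0.4899 -0.0272  0.0835]
reset [ 0.5182 -0.1148  0.071 ]
knob [ 0.5197 -0.1683  0.067 ]
crown [ 0.5443 -0.0708  0.074 ]
pFL [0.4749 0.0172 0.051 ]
pFR [ 0.4864 -0.1931  0.051 ]
pBL [0.5574 0.0214 0.051 ]
pBR [ 0.5664 -0.1881  0.051 ]
stop [ 0.5118849  -0.02648135  0.0835    ] [np.float64(0.01958366327420116), np.float64(0.019929832772723432), np.float64(0.022035368876735826)]
stop-knob 0.14199010954122243 3.1570502229608164
3.1400134484328377 0.21055880499290322
2.4634743592127686 0.2096984860773963
scene: stop [ 0.51724887 -0.01843305  0.087     ] reset [ 0.51873981 -0.11876757  0.071     ] knob [ 0.52349669 -0.16980053  0.067     ]
yaw 3.2495107384137474 o [ 0.5954326  -0.08034638] pred [[ 0.5122 -0.025 ]
 [ 0.5173 -0.1148]
 [ 0.5204 -0.1697]] [[ 0.5119 -0.0265]
 [ 0.5182 -0.1148]
 [ 0.5197 -0.1683]]
[ 0.5196 -0.1144  0.0697]
[ 0.5164 -0.1141  0.0712]
[ 0.5169 -0.1174  0.0682]
[ 0.5133 -0.0268  0.0815]
[ 0.5152 -0.0266  0.0877]
```

Call:
{"fn": "play_rows", "kwargs": {"commands": "0.4 -0.98 0 0 0 0.168;0.4 -0.98 0 0 0 0.168;0.4 -0.98 0 0 0 0.168;0.4 -0.98 0 0 0 0.168;0.4 -0.98 0 0 0 0.168;0.4 -0.98 0 0 0 0.168;0.4 -0.98 0 0 0 0.168;0.4 -0.98 0 0 0 0.168;0.4 -0.98 0 0 0 0.168;0.4 -0.98 0 0 0 0.168;0.4 -0.98 0 0 0 0.168;0.4 -0.98 0 0 0 0.168;0.4 -0.98 0 0 0 0.168;0.4 -0.98 0 0 0 0.168;0.4 -0.98 0 0 0 0.168;0.4 -0.98 0 0 0 0.168;0.4 -0.98 0 0 0 0.168;0.4 -0.98 0 0 0 0.168;0.4 -0.98 0 0 0 0.168;0.4 -0.98 0 0 0 0.168", "grip": 0}}

```text
time_s: 2.1
tcp_pos: [0.5106, -0.0259, 0.2222]
ee_rot: [[0.998, 0.057, -0.001], [0.057, -0.998, -0.0], [-0.001, -0.0, -1.0]]
wrist_force: [0.3, 0.6, -0.0]
gripper_width: 0.006
gripper_force: 0.0
```

Call:
{"fn": "play_rows", "kwargs": {"commands": "0 0 -0.8 0 0 0;0 0 -0.8 0 0 0;0 0 -0.8 0 0 0;0 0 -0.6 0 0 0;0 0 0 0 0 0;0 0 0 0 0 0"}}

```text
time_s: 2.7
tcp_pos: [0.5107, -0.0247, 0.1327]
ee_rot: [[0.998, 0.056, -0.0], [0.056, -0.998, -0.0], [-0.0, 0.0, -1.0]]
wrist_force: [0.4, 0.1, 0.2]
gripper_width: 0.005
gripper_force: 0.0
```

```bash
python3 - <<'E'
from h import *
s=r.sense();print(s["time_s"],s["tcp_pos"],s["ee_rot"].round(4),s["wrist_force"],s["gripper_width"])
for n in("scene",):
    p,d=cams.capture(n)
    cv2.imwrite("pics/s1.png",cv2.resize(p[120:260,260:440],None,fx=4.2,fy=4.2,interpolation=cv2.INTER_CUBIC))
E
```

```text
2.7 [ 0.51074639 -0.02467296  0.13272215] [[ 9.984e-01  5.650e-02 -3.000e-04]
 [ 5.650e-02 -9.984e-01 -4.000e-04]
 [-3.000e-04  4.000e-04 -1.000e+00]] [0.4466099  0.14417853 0.23384744] 0.005092304858432907
```

View pics/s1.png

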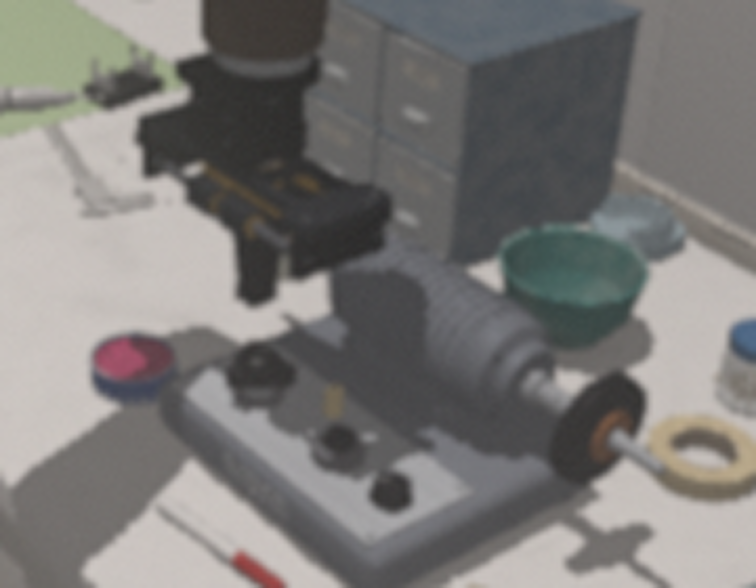

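The fingertip is directly over the stop head, with nothing in the way. Pressing next.

Call:
{"fn": "play_rows", "kwargs": {"commands": "0.05 0 -0.5 0 0 0;0 0 -0.5 0 0 0;0 0 -0.3 0 0 0;0 0 -0.1 0 0 0;0 0 -0.1 0 0 0;0 0 -0.1 0 0 0;0 0 -0.1 0 0 0;0 0 0 0 0 0"}}

```text
time_s: 3.55
tcp_pos: [0.5128, -0.0245, 0.0821]
ee_rot: [[0.998, 0.057, 0.002], [0.057, -0.998, 0.0], [0.002, -0.0, -1.0]]
wrist_force: [0.7, -0.1, 2.3]
gripper_width: 0.008
gripper_force: 1.0
```

Call:
{"fn": "play_rows", "kwargs": {"commands": "0 0 -0.1 0 0 0;0 0 -0.05 0 0 0;0 0 0 0 0 0"}}

```text
time_s: 3.85
tcp_pos: [0.5127, -0.0245, 0.0773]
ee_rot: [[0.998, 0.056, 0.001], [0.056, -0.998, 0.0], [0.001, -0.0, -1.0]]
wrist_force: [0.3, -0.2, 3.5]
gripper_width: 0.002
gripper_force: 1.9
```

Call:
{"fn": "play_rows", "kwargs": {"commands": "0 0 -0.05 0 0 0;0 0 -0.05 0 0 0;0 0 0 0 0 0"}}

```text
time_s: 4.15
tcp_pos: [0.5129, -0.0245, 0.0764]
ee_rot: [[0.998, 0.057, 0.002], [0.057, -0.998, -0.0], [0.002, 0.001, -1.0]]
wrist_force: [-3.0, 1.2, 16.6]
gripper_width: 0.005
gripper_force: 8.3
```

The force jumps at z = 0.0764, which matches the hard end. Lifting off.

Call:
{"fn": "play_rows", "kwargs": {"commands": "0 0 0.5 0 0 0;0 0 0.6 0 0 0;0 0 0.6 0 0 0;-0.9 -0.7 0 0 0 0;-0.9 -0.7 0 0 0 0;0 0 0 0 0 0;0 0 0 0 0 0;0 0 0 0 0 0;0 0 0 0 0 0;0 0 0 0 0 0;0 0 0 0 0 0;0 0 0 0 0 0"}}

```text
time_s: 5.35
tcp_pos: [0.4582, -0.0665, 0.1249]
ee_rot: [[0.998, 0.056, -0.0], [0.056, -0.998, -0.0], [-0.0, 0.0, -1.0]]
wrist_force: [0.3, -0.1, -0.5]
gripper_width: 0.005
gripper_force: 0.0
```

```bash
python3 - <<'E'
from h import *
p,d=cams.capture("scene")
s=r.sense();print(s["time_s"],s["tcp_pos"],s["wrist_force"])
a=[cv2.resize(q[180:250,290:380],None,fx=4.4,fy=4.4,interpolation=cv2.INTER_CUBIC) for q in(cv2.imread("pics/scene0.png"),p)]
cv2.imwrite("pics/s2.png",np.hstack(a))
E
```

```text
5.4 [ 0.4581908  -0.06648372  0.12495579] [ 0.37477091 -0.2456798   0.22535117]
```

View pics/s2.png

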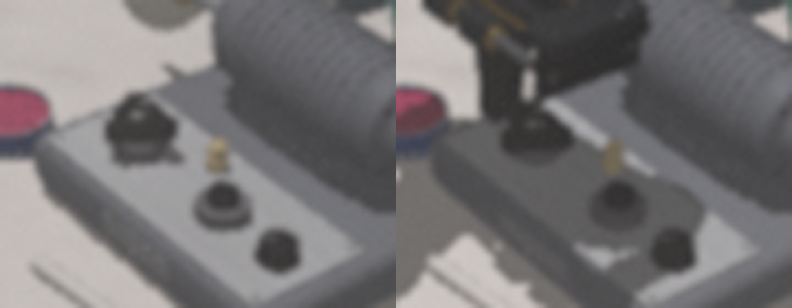

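The right half shows the stop head seated lower on its bezel than before (top at about y=115, was 95), with the finger clear, so it is latched. Now I'll go to the right of the front lobe and push it in +y.

Call:
{"fn": "play_rows", "kwargs": {"commands": "0.85 0 0 0 0 0;0 0 -0.6 0 0 0;0 0 -0.6 0 0 0;0 0 -0.5 0 0 0;0 0 -0.35 0 0 0;0 0 0 0 0 0;0 0 0 0 0 0"}}

```text
time_s: 6.1
tcp_pos: [0.4839, -0.0666, 0.0638]
ee_rot: [[0.998, 0.057, 0.0], [0.057, -0.998, -0.0], [0.0, 0.0, -1.0]]
wrist_force: [0.3, -0.3, 0.3]
gripper_width: 0.006
gripper_force: 0.0
```

Call:
{"fn": "play_rows", "kwargs": {"commands": "-0.01 0.15 0 0 0 0;-0.01 0.15 0 0 0 0;-0.005 0.1 0 0 0 0;-0.005 0.1 0 0 0 0;0 0 0 0 0 0"}}

```text
time_s: 6.6
tcp_pos: [0.4828, -0.0512, 0.0637]
ee_rot: [[0.998, 0.057, 0.0], [0.057, -0.998, 0.0], [0.0, -0.0, -1.0]]
wrist_force: [0.0, 0.2, -0.1]
gripper_width: 0.007
gripper_force: 0.0
```

Call:
{"fn": "play_rows", "kwargs": {"commands": "-0.005 0.1 0 0 0 0;-0.005 0.1 0 0 0 0;0 0 0 0 0 0"}}

```text
time_s: 6.9
tcp_pos: [0.4821, -0.0455, 0.0635]
ee_rot: [[0.998, 0.056, -0.001], [0.056, -0.998, -0.0], [-0.001, 0.0, -1.0]]
wrist_force: [0.2, 0.0, -0.2]
gripper_width: 0.004
gripper_force: 0.3
```

Call:
{"fn": "play_rows", "kwargs": {"commands": "-0.005 0.1 0 0 0 0;-0.005 0.1 0 0 0 0;0 0 0 0 0 0"}}

```text
time_s: 7.2
tcp_pos: [0.4809, -0.0397, 0.0633]
ee_rot: [[0.998, 0.056, -0.002], [0.056, -0.998, -0.0], [-0.002, 0.0, -1.0]]
wrist_force: [-2.7, -1.8, -0.1]
gripper_width: 0.003
gripper_force: 1.3
```

```bash
python3 - <<'E'
from h import *
p,d=cams.capture("scene")
q,d=cams.capture("top")
a=[cv2.resize(x,(400,300),interpolation=cv2.INTER_CUBIC) for x in(p[180:228,300:364],q[190:238,316:380])]
cv2.imwrite("pics/s3.png",np.hstack(a))
E
```

```text
(no output)
```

View pics/s3.png

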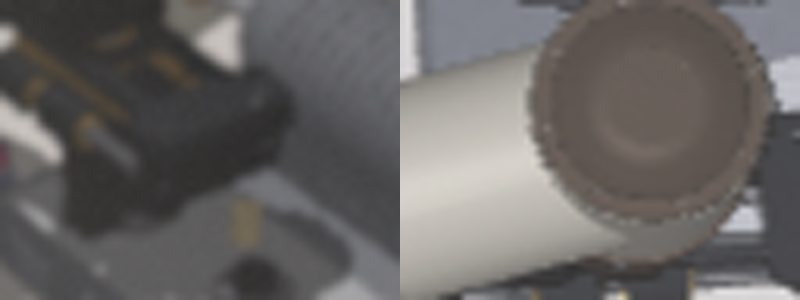

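The gripper hides the head in both views, so I'll go on by force feel.

Call:
{"fn": "play_rows", "kwargs": {"commands": "0 0.1 0 0 0 0;0 0 0 0 0 0"}}

```text
time_s: 7.5
tcp_pos: [0.4812, -0.0367, 0.0633]
ee_rot: [[0.998, 0.056, -0.002], [0.056, -0.998, -0.0], [-0.002, 0.0, -1.0]]
wrist_force: [-5.2, -1.6, 1.8]
gripper_width: 0.003
gripper_force: 1.8
```

Call:
{"fn": "play_rows", "kwargs": {"commands": "0 0.1 0 0 0 0;0 0 0 0 0 0"}}

```text
time_s: 7.7
tcp_pos: [0.4828, -0.0332, 0.0638]
ee_rot: [[0.998, 0.057, 0.001], [0.057, -0.998, 0.0], [0.001, -0.0, -1.0]]
wrist_force: [-1.5, -2.0, 0.7]
gripper_width: 0.006
gripper_force: 1.2
```

Call:
{"fn": "play_rows", "kwargs": {"commands": "0 0.1 0 0 0 0;0 0 0 0 0 0"}}

```text
time_s: 7.9
tcp_pos: [0.4832, -0.0302, 0.0639]
ee_rot: [[0.998, 0.057, 0.002], [0.057, -0.998, 0.0], [0.002, -0.0, -1.0]]
wrist_force: [-1.0, -2.6, 2.1]
gripper_width: 0.001
gripper_force: 1.1
```

Call:
{"fn": "play_rows", "kwargs": {"commands": "0 0.1 0 0 0 0;0 0 0 0 0 0"}}

```text
time_s: 8.1
tcp_pos: [0.4818, -0.0281, 0.0635]
ee_rot: [[0.998, 0.056, -0.001], [0.056, -0.998, -0.001], [-0.001, 0.001, -1.0]]
wrist_force: [-2.1, -5.4, 1.6]
gripper_width: 0.002
gripper_force: 2.1
```

Fy is rising, which suggests the turn's hard end. I'll back off, lift and look.

Call:
{"fn": "play_rows", "kwargs": {"commands": "-0.05 -0.3 0 0 0 0;-0.1 -0.5 0 0 0 0;-0.1 -0.7 0 0 0 0;-0.3 -0.3 0.5 0 0 0;-0.9 0 0.9 0 0 0;-0.9 0 0.9 0 0 0;-0.9 0.5 0 0 0 0;0 0 0 0 0 0;0 0 0 0 0 0"}}

```text
time_s: 9.0
tcp_pos: [0.3856, -0.0662, 0.1333]
ee_rot: [[0.998, 0.057, 0.004], [0.057, -0.998, 0.001], [0.004, -0.001, -1.0]]
wrist_force: [-0.7, 0.9, 0.5]
gripper_width: 0.005
gripper_force: 0.0
```

```bash
python3 - <<'E'
from h import *
p,d=cams.capture("scene")
q,d=cams.capture("top")
s=r.sense();print(s["time_s"],s["tcp_pos"],s["wrist_force"])
a=[cv2.resize(x,(400,300),interpolation=cv2.INTER_CUBIC) for x in(p[180:243,296:380],q[190:238,326:390])]
o=[cv2.resize(x,(400,300),interpolation=cv2.INTER_CUBIC) for x in(cv2.imread("pics/scene0.png")[180:243,296:380],cv2.imread("pics/top0.png")[190:238,326:390])]
cv2.imwrite("pics/s4.png",np.vstack([np.hstack(a),np.hstack(o)]))
E
```

```text
9.1 [ 0.38596803 -0.06645316  0.13278521] [-0.37360938  0.97262951 -0.54199308]
```

View pics/s4.png

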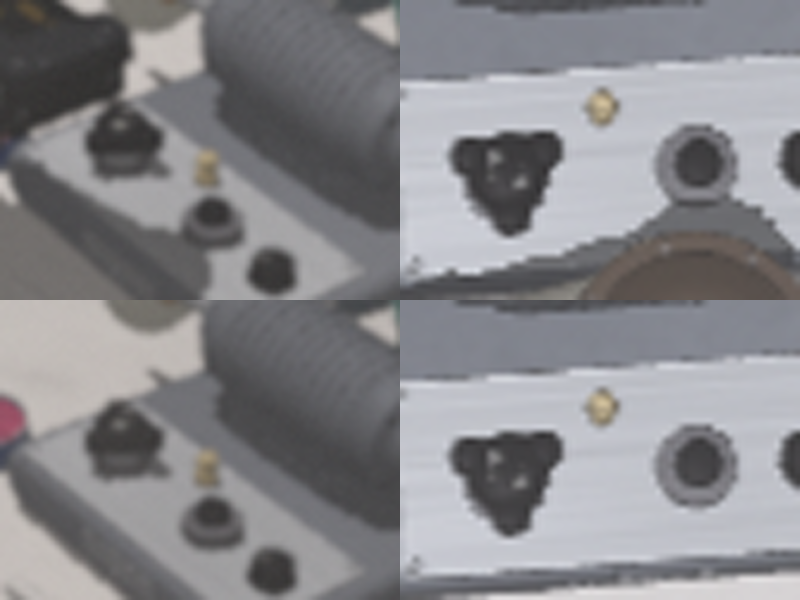

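The stop is out and back to its unturned pose (top/bottom pairs match; lobe at (510,225) in both). The crown and the rest have not moved. Reset button next.

Call:
{"fn": "play_rows", "kwargs": {"commands": "0.9 -0.33 0 0 0 0;0.9 -0.33 0 0 0 0;0.9 -0.33 0 0 0 0;0.9 -0.33 0 0 0 0;0.79 -0.3 0 0 0 0;0 0 0 0 0 0;0 0 -0.7 0 0 0;0 0 -0.7 0 0 0;0 0 -0.4 0 0 0;0 0 0 0 0 0;0 0 0 0 0 0"}}

```text
time_s: 10.2
tcp_pos: [0.5167, -0.1153, 0.0787]
ee_rot: [[0.998, 0.057, 0.0], [0.057, -0.998, -0.0], [0.0, 0.0, -1.0]]
wrist_force: [0.6, 0.5, 0.4]
gripper_width: 0.007
gripper_force: 0.0
```

Call:
{"fn": "play_rows", "kwargs": {"commands": "0 0 -0.1 0 0 0;0 0 -0.1 0 0 0;0 0 0 0 0 0"}}

```text
time_s: 10.5
tcp_pos: [0.5168, -0.1151, 0.073]
ee_rot: [[0.998, 0.056, 0.002], [0.056, -0.998, 0.0], [0.002, 0.0, -1.0]]
wrist_force: [1.0, 0.1, 1.2]
gripper_width: 0.002
gripper_force: 0.6
```

Call:
{"fn": "play_rows", "kwargs": {"commands": "0 0 -0.1 0 0 0;0 0 0 0 0 0"}}

```text
time_s: 10.7
tcp_pos: [0.5169, -0.1152, 0.0699]
ee_rot: [[0.998, 0.056, 0.002], [0.056, -0.998, -0.0], [0.002, 0.0, -1.0]]
wrist_force: [0.5, 1.1, 2.4]
gripper_width: 0.003
gripper_force: 1.3
```

Call:
{"fn": "play_rows", "kwargs": {"commands": "0 0 -0.07 0 0 0;0 0 0 0 0 0"}}

```text
time_s: 10.9
tcp_pos: [0.5169, -0.1152, 0.0677]
ee_rot: [[0.998, 0.057, 0.001], [0.057, -0.998, -0.0], [0.001, 0.0, -1.0]]
wrist_force: [1.1, 1.4, 3.4]
gripper_width: 0.004
gripper_force: 1.8
```

Call:
{"fn": "play_rows", "kwargs": {"commands": "0 0 -0.05 0 0 0;0 0 0 0 0 0"}}

```text
time_s: 11.1
tcp_pos: [0.5169, -0.1152, 0.0673]
ee_rot: [[0.998, 0.057, 0.001], [0.057, -0.998, -0.0], [0.001, 0.0, -1.0]]
wrist_force: [-1.8, 1.6, 9.9]
gripper_width: 0.006
gripper_force: 5.1
```

Call:
{"fn": "play_rows", "kwargs": {"commands": "0 0 -0.03 0 0 0;0 0 0 0 0 0"}}

```text
time_s: 11.3
tcp_pos: [0.517, -0.1152, 0.0672]
ee_rot: [[0.998, 0.057, 0.002], [0.057, -0.998, -0.001], [0.002, 0.001, -1.0]]
wrist_force: [-2.9, 3.1, 15.9]
gripper_width: 0.009
gripper_force: 7.4
```

The hard end is reached: about 6 mm of travel and then the force jumps. Releasing and withdrawing.

Call:
{"fn": "play_rows", "kwargs": {"commands": "0 0 0.4 0 0 0;0 0 0.8 0 0 0;0 0 0.9 0 0 0;0 0 0.9 0 0 0;-0.9 0 0.3 0 0 0;-0.9 0 0 0 0 0;-0.9 0 0 0 0 0;-0.9 0 0 0 0 0;0 0 0 0 0 0;0 0 0 0 0 0;0 0 0 0 0 0;0 0 0 0 0 0"}}

```text
time_s: 12.5
tcp_pos: [0.409, -0.1152, 0.1639]
ee_rot: [[0.998, 0.056, -0.0], [0.056, -0.998, -0.0], [-0.0, 0.0, -1.0]]
wrist_force: [0.1, 0.4, -0.2]
gripper_width: 0.002
gripper_force: 0.0
```

```bash
python3 - <<'E'
from h import *
p,d=cams.capture("scene")
q,d=cams.capture("top")
s=r.sense();print(s["time_s"],s["tcp_pos"],s["wrist_force"])
a=[cv2.resize(x,(400,300),interpolation=cv2.INTER_CUBIC) for x in(p[170:260,290:410],q[180:255,300:400])]
o=[cv2.resize(x,(400,300),interpolation=cv2.INTER_CUBIC) for x in(cv2.imread("pics/scene0.png")[170:260,290:410],cv2.imread("pics/top0.png")[180:255,300:400])]
cv2.imwrite("pics/s5.png",np.vstack([np.hstack(a),np.hstack(o)]))
E
```

```text
12.6 [ 0.40876283 -0.11520677  0.16380778] [ 0.94322874  0.43611768 -0.35303222]
```

View pics/s5.png

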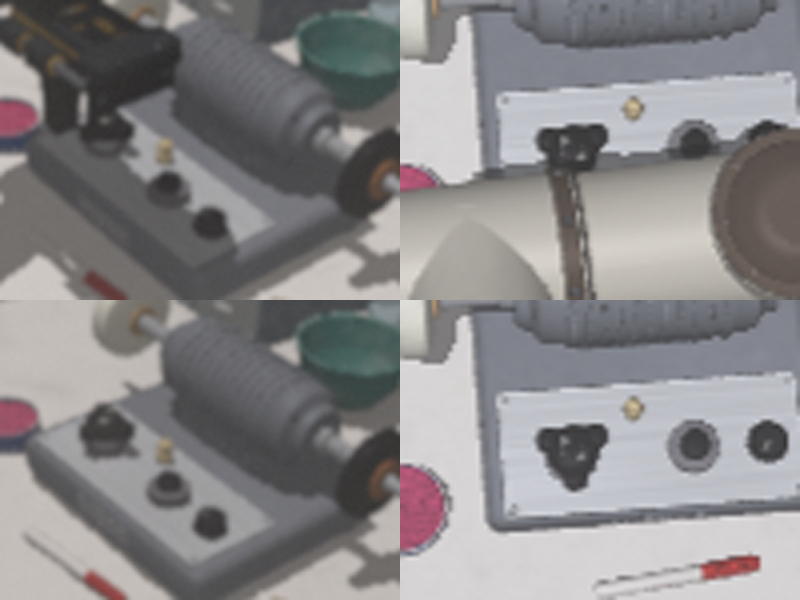

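The lathe is as it should be: the reset button is out at scene (168,185), matching its earlier (168,485). The stop lobes, crown, knob and pen have not moved, and the arm is clear. Handing in.

```bash
python3 -c "
from station import r
print(r.finish_job())"
```

```text
the job is handed in; nothing more can be done
None
```

The stop button was pressed in and stayed latched with the hand off, then turned clockwise until it sprang out; reset was pressed and let go, nothing else visibly moved, and the job was handed in at about 12.6 s (no verdict was returned).

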